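# Set and lock the gas flow of a slide drying box and hold its purge open

## Robot

A 6-joint arm with a two-finger parallel gripper is mounted at the origin on a cart in front of the work surface, level with it; the furniture and walls round the work are solid. World frame = base frame: x ahead of the robot, y to its left, z up, the work surface at z = 0. Lengths are in m, angles in rad, forces in N, time in s.
With the tool pointing down it reaches from about 0.275 to 0.75 m from the base axis. Payload 10.2 kg.
Tool frame: the origin (TCP) lies midway between the tips of the shut fingers; the grasp point (between the pads) lies 19 mm behind it (env.hold_point_z is the distance from the TCP to the grasp point, in m); z points along the fingers, y is the line along which they close (so a half turn about z gives the same grasp; the last joint's range is limited). The gripper opens to 85 mm and grips with 20 to 120 N. Pads are 22 mm wide; open, the fingers measure 114 mm over their backs; the gripper's body (76 mm by 85 mm) begins 54 mm behind the grasp point. The pads swing forward as they close: fully open they stand 13 mm farther back than shut.
Start: joints at [0.992, 0.313, 1.498, -0, 1.331, -0.223], TCP at [0.183, 0.492, 0.231] pointing down, gripper open.
Joint ranges: [-2.94, 2.94], [-0.97, 2.17], [0.19, 2.56], [-1.23, 4.37], [0.02, 3.11], [-2.88, 2.88]. Speed limits (rad/s): [2.39, 2.39, 3.01, 3.14, 3.14, 3.14].

## Interface

Orientations are given as a unit quaternion [w, x, y, z].
In Python, from plant import env, read_camera, order gives the robot as it stands.
- The arm moves only by the tool step_arm, never from a script. Its arguments are lists of equal length, an entry for each row: "linear": the shift along the tool's x, y, z scaled (see below), a list of three; "roll": the turn about the tool's z scaled (see below). A call has 1 to 20 rows; each row shifts and turns the commanded pose from where the row before left it, along the tool's axes as they then stand; what a row does not reach is not made up. The controller multiplies each number of a shift by 4 cm and each number of a turn by 180 degrees. A row lasts 1/12 s, in which the tool goes at most 41.7 mm and 7.16 degrees, less where a joint would pass 70% of its speed; a pose out of reach is approached as far as the arm can. A call with a number of a shift or a turn outside -1 to 1 is refused whole. A call with a gripper value outside its range is refused whole. "gripper" is the opening, from 0 (shut) to 1 (fully open), set as the call begins (left out, the last holds). The fingers move at their own pace and stop on an object; "newtons" is the grip in N (left out, the last holds). Time passes only in rows, so rows that do not move let the fingers close. It gives the time, the measured TCP pose, the force, the opening and the grip force at its end, in the units of the state.
- env.get_state(): the state, without advancing time (a new reading comes with each control period).
- read_camera(name): name is "scene" or "top"; returns a dict with "image" (400x640x3 uint8, blue, green, red), "fov_y" (degrees; the focal length in pixels is half the picture's height over the tangent of half this angle, whatever the lens; pixels are square), "cx", "cy" (the principal point, pixels), "world_to_cam" (4x4, takes a point from world to camera coordinates). Camera axes: x right, y down, z forward; pixel columns grow to the right and rows downward; lengths in m; the calibration is good to about 2 mm. A picture is of the moment at which its call begins. There is no depth.
- order.close_job(): hands the job in; it is judged then, once.
The state is a dict: "time_s": time; "joints": joint angles; "qd": joint speeds; "tau": joint torques, N m; "eef_pos": TCP position; "ee_rot": TCP orientation; "force": force on the tool from outside, world axes, zero at the start; "moment": the same for the moment, N m; "grip_width": finger opening in m; "finger_force": force on a finger pad.
Only numpy, scipy, OpenCV 4.12 (cv2) and the standard library are available. Lean on these libraries where they do the work, as an engineer would, in place of code of your own. Each camera call takes 0.05 s, during which the arm holds its last target. There are 200 camera calls.

## Task

Purge the slide drying box before it is opened: turn the black flow knob until its white pointer stands at the red marker, then slide the yellow-tabbed lock fully home into the knob's toothed skirt so that the flow cannot shift. Only then pull the spring-return purge handle out until the whole green ring on its stem shows but none of the red one, and keep holding it there: finish with the handle still held out in the gripper. Leave the red marker and the other things on the bench as they are.

Things in the scene. Friction and masses are not known exactly. Their poses are not given: they have to be found in the camera images.
- purge_console: slide drying box with purge console, fixed: grey block 50 mm high (x -55..+79, y -105..+55 mm), behind it a clear box 102 mm high (x +80..+200, y -75..+55 mm) with a slide rack, a green gas cartridge (top 112 mm) at the box's right. Origin on the bench under the knob's axis; x to the console's back (the handle is at -x), y to its left, z up
- flow_knob (a joint): angle of the black flow knob about the vertical axis, rad, -1.3 to 1.3; 0 = pointer straight to the front (-x of the console), growing clockwise seen from above (more flow). It stays where it is left (about 0.03 N m of friction) until the lock's tooth is in it
- knob_grip (a point): on the knob's axis, 88 mm above the bench: middle of the upright bar grip, 12 mm wide, 42 mm long, 68 to 102 mm above the bench, lying along this point's x axis with the pointer end at -x. Under the bar a hub (radius 18 mm) and a toothed skirt (radius 37 mm, top 62 mm above the bench, 36 teeth)
- knob_pointer (a point): outer end of the white pointer line on the knob's skirt, 35 mm from the axis; its x axis lies along the pointer, pointing from its tip to the knob's axis
- set_marker (a joint): angle of the small red marker clamped on the dial, rad, same zero and sense as flow_knob: the knob is set when flow_knob equals set_marker
- marker_tip (a point): inner tip of the red marker, 41.5 mm from the knob's axis, 56 mm above the bench; its x axis points from the tip to the knob's axis. The marker shows the wanted flow and is not to be moved
- lock_slide (a joint): travel of the steel lock slide towards the knob (+y of the console), m: 0 = open, as found; 0.016 = fully home, its V tooth between two teeth of the skirt. Stays where it is left (2.5 N friction). It stops 5 mm short if its tooth's point meets a tooth's point; else it centres the knob in the nearest gap, turning it by up to half a pitch (0.09 rad)
- lock_tab (a point): middle of the lock slide's upright yellow tab, 88 mm above the bench: 14 mm thick along the console's x, 18 mm along its y, 62 to 100 mm above the bench; plate and rails under it are below 66 mm. When open it stands 85 mm to the right (-y) of the knob's axis. Moves with the slide
- purge_handle (a joint): how far the purge handle is pulled out along -x of the console, m: 0 = shut, stop at 0.055; a spring shuts it (6 N at 0, 13 N at 0.035). At 0.020 the green ring on its steel stem starts to leave the brass gland, at 0.028 all of it shows, at 0.041 the red ring starts to show; 0.0345 is the middle
- handle_grip (a point): middle of the purge handle's black grip, 52 mm above the bench: upright block 26 mm wide along the console's y, 22 mm along its x, 16 to 76 mm above the bench; on its front (-x, 11 to 17 mm from here) a flange 44 mm wide to pull against. When shut it is 98 mm in front of the knob's axis, with 20 mm of bare 10 mm stem between it and the gland. Moves with it
- pot: small jar with a green cap, 48 mm across, 52 mm high, bystander; origin at its underside
- cassette_pink: pink tissue cassette, 36x45x7 mm, lying flat, bystander
- cassette_yellow: yellow tissue cassette, 42x48x7 mm, lying flat, bystander
- cassette_blue: blue tissue cassette, 48x43x7 mm, lying flat, bystander
- forceps: steel forceps, 112 mm long, lying flat, bystander
- dropper: amber dropper bottle with a black cap, 28 mm across, 94 mm high, standing on the white board, bystander

How it is judged:
On the way, in this order (a step that is already met when the one before it is completed fails the run):
1. the knob's pointer stands at the red marker, the lock still open (angle between the x axis of knob_pointer and the x axis of marker_tip, either way round below 0.2 rad and value of joint lock_slide below 0.008 m and velocity of joint flow_knob between -0.05 and 0.05 rad/s), for 0.2 s.
2. the lock is fully home with the knob at the marker (angle between the x axis of knob_pointer and the x axis of marker_tip, either way round below 0.2 rad and value of joint lock_slide above 0.0148 m and value of joint purge_handle below 0.01 m), for 0.2 s.
3. the purge handle is pulled out to the green ring (angle between the x axis of knob_pointer and the x axis of marker_tip, either way round below 0.2 rad and value of joint lock_slide above 0.0148 m and value of joint purge_handle between 0.0275 and 0.0415 m), for 0.5 s.
At the end, for the whole second after the job is handed in: The gripper still holds the purge handle, at rest, pulled out 27.5 to 41.5 mm (whole green ring out, red ring not), with the lock slide at least 14.8 mm of its 16 mm home and the knob's pointer within 0.2 rad of the red marker (all of step 3 and velocity of joint purge_handle between -0.01 and 0.01 m/s and contact force between the fingers and purge_console above 2 N); the arm keeps its last pose, push and grip.
It fails at once if the purge handle was pulled before the lock was home (value of joint purge_handle above 0.012 m and value of joint lock_slide below 0.0145 m).
It fails at once if the red ring was pulled out into view (value of joint purge_handle above 0.045 m).
It fails at once if the red marker was moved (distance of marker_tip from where it was at the start of the episode above 0.006 m).
It fails at once if a bystander was disturbed (distance of any of pot, cassette_pink, cassette_yellow, cassette_blue, forceps, dropper from where it was at the start of the episode above 0.03 m).
It also fails if it takes over 58 s, if anything falls off the work surface, if the arm or the gripper's body presses on something with over 40 N, if the wrist force passes 120 N, or if a joint passes its speed limit or range.

## Working session

There is one attempt and no reset: what is moved stays moved. The work goes in short steps, Python scripts to look and compute and a tool call to move; the robot and the scene stay as the last step left them, time stands still between calls to the robot, and variables do not carry over. Pictures are saved under pics/ and viewed, at most 10 in all, crops included, and the job is handed in when it is done.

Besides the shell and the picture viewer there is one more tool, called after "Request:" as a command line: name --pt "numbers of a row" for each row, then --argument value for the rest. step_arm: Moves the arm, as the interface text tells. Shifts and turns lie within -1 to 1; 1 stands for 4 cm of shift or 180 degrees of turn. Its arguments: {"type":"object","properties":{"linear":{"type":"array"},"roll":{"type":"array"},"gripper":{"type":"number"},"newtons":{"type":"number"}},"required":["linear","roll"]}

```bash
ls; mkdir -p pics
python3 - <<'E'
from plant import env, read_camera
import cv2,json,pickle
d={}
for n in("scene","top"):
    c=read_camera(n);d[n]=c;cv2.imwrite(f"pics/{n}0.png",c["image"]);print(n,c["fov_y"],c["cx"],c["cy"],c["world_to_cam"].tolist() if hasattr(c["world_to_cam"],'tolist') else c["world_to_cam"])
pickle.dump(d,open("c0.pkl","wb"))
s=env.get_state();print(s,env.hold_point_z)
E
```

```text
pics
scene 43.24412803542641 310.9274253466005 191.7462391695855 [[0.5021256242125988, -0.8645990736682794, -0.018392914969125384, -0.29772081482334384], [-0.3446517873733902, -0.18056336123755412, -0.9212013992818966, 0.23638601600690123], [0.7931487899312686, 0.46889797865905747, -0.38865110657248175, 1.165307094891381], [0.0, 0.0, 0.0, 1.0]]
top 47.535055544616114 316.0819343658911 198.10317333244194 [[-0.01353526150315458, -0.9997126663271948, -0.019783363743624913, -0.06503118637589614], [-0.9804762627294561, 0.017151255521613232, -0.19588806155075272, 0.5068747398182942], [0.1961710858412125, 0.016745722409131306, -0.98042668561238, 1.1400919968963823], [0.0, 0.0, 0.0, 1.0]]
{'time_s': 0.1, 'joints': array([ 9.91573214e-01,  3.13411338e-01,  1.49836356e+00,  3.66236474e-07,
        1.33101748e+00, -2.23420135e-01]), 'qd': array([ 5.35700538e-05, -6.75719300e-05, -2.53941340e-03,  1.39412162e-03,
       -4.05483664e-04, -8.90022915e-05]), 'tau': array([ 5.04466021e-03, -4.12904477e+01, -2.60140997e+01, -8.54164500e-05,
        3.06590919e-03,  2.51011176e-05]), 'eef_pos': array([0.1827697 , 0.4919085 , 0.23078254]), 'ee_rot': array([-2.34490797e-04,  1.76964585e-01,  9.84217037e-01, -5.52130342e-04]), 'force': array([-0.86832122, -0.25064683, -0.15874578]), 'moment': array([-0.00714967,  0.02395245,  0.01189086]), 'finger_force': 0.0, 'grip_width': 0.0851989537126053} 0.0187
```

View pics/scene0.png

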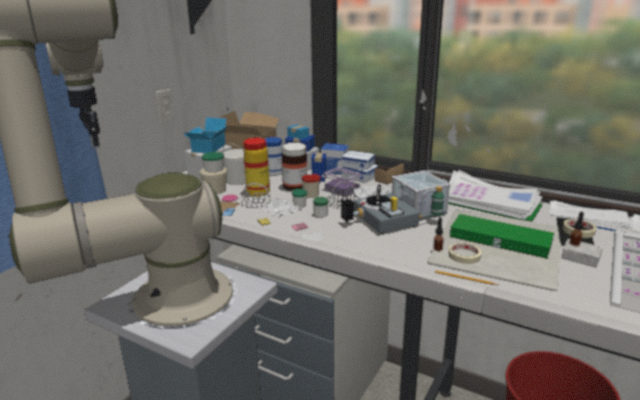

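View pics/top0.png

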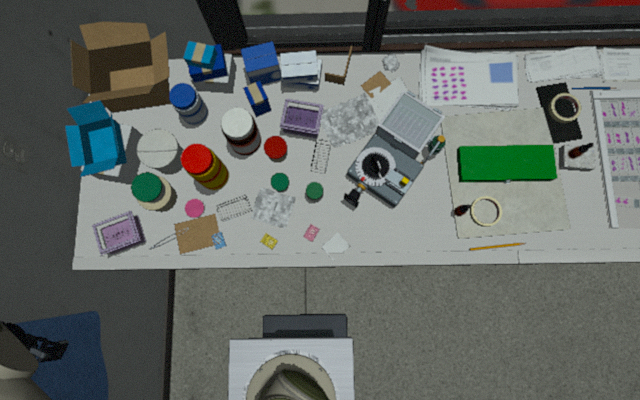

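The console is at about (390,160) in the top view and (390,210) in the scene view. The handle sits at the console's front left and the yellow tab on its right. I'll zoom in on both.

Run:
```python
import cv2,pickle,numpy as np
d=pickle.load(open("c0.pkl","rb"))
a=cv2.resize(d["top"]["image"][130:215,335:420],(595,595),interpolation=cv2.INTER_CUBIC)
b=cv2.resize(d["scene"]["image"][165:250,330:460],None,fx=6,fy=6,interpolation=cv2.INTER_CUBIC)
cv2.imwrite("pics/a.png",a);cv2.imwrite("pics/b.png",b)
```

```text
(no output)
```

View pics/a.png

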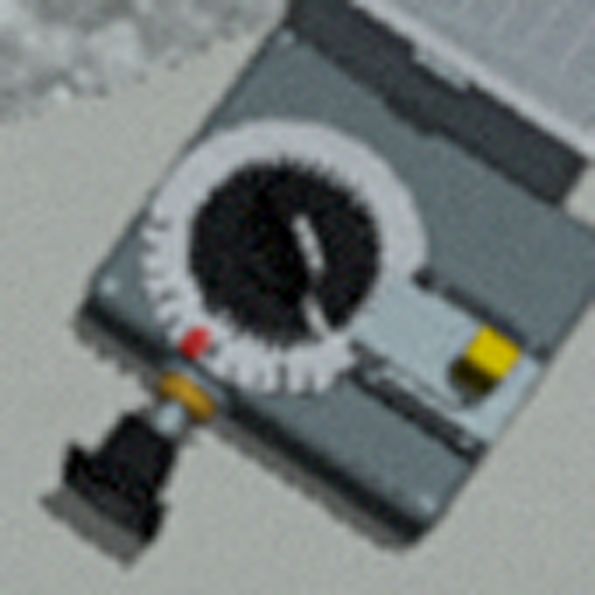

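View pics/b.png

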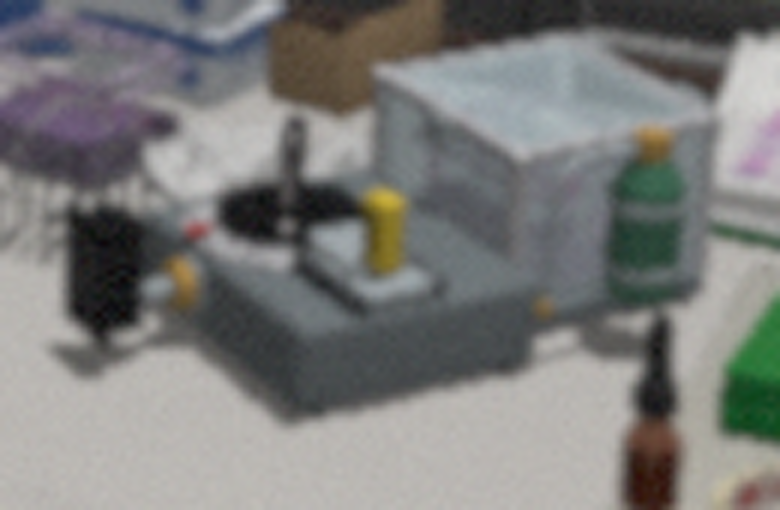

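Top crop, in full-picture pixels: the skirt's centre is at about (376,165), the pointer runs from (379,173) to (381,177), the red marker is at (362.5,178.6), the yellow tab's top at (405,180) and the handle at (351,197). The handle is shut and the lock is open.

```bash
cat > h.py <<'E'
import numpy as np,cv2
def ray(c,u,v):
    f=200/np.tan(np.radians(c["fov_y"]/2));T=np.array(c["world_to_cam"]);R=T[:3,:3]
    return -R.T@T[:3,3], R.T@np.array([(u-c["cx"])/f,(v-c["cy"])/f,1])
def onz(c,u,v,z):
    o,d=ray(c,u,v);return o+d*(z-o[2])/d[2]
def tri(c1,p1,c2,p2):
    o,d=ray(c1,*p1);q,e=ray(c2,*p2)
    s,t=np.linalg.lstsq(np.c_[d,-e],q-o,rcond=None)[0];return (o+s*d+q+t*e)/2,np.linalg.norm(o+s*d-q-t*e)
def proj(c,p):
    f=200/np.tan(np.radians(c["fov_y"]/2));T=np.array(c["world_to_cam"]);q=T[:3,:3]@p+T[:3,3];return q[:2]/q[2]*f+[c["cx"],c["cy"]]
def blob(c,box,fn):
    x0,y0,x1,y1=box;im=c["image"][y0:y1,x0:x1].astype(int);m=fn(im[...,0],im[...,1],im[...,2])
    n,l,s,ce=cv2.connectedComponentsWithStats(m.astype(np.uint8));k=1+np.argmax(s[1:,4]);return ce[k]+[x0,y0],s[k],(l==k)
E
python3 - <<'E'
import pickle;from h import *
np.set_printoptions(precision=4,suppress=True)
d=pickle.load(open("c0.pkl","rb"));t,s=d["top"],d["scene"]
red=lambda b,g,r:(r>g+60)&(r>b+60)
yel=lambda b,g,r:(r>b+60)&(g>b+60)
blk=lambda b,g,r:(r<60)&(g<60)&(b<60)
m,_,_=blob(t,(355,170,370,185),red);ms,_,_=blob(s,(355,195,370,210),red)
print("marker",m,onz(t,*m,.057),ms,tri(t,m,s,ms))
y,st,_=blob(t,(395,170,415,190),lambda b,g,r:(r>150)&(g>130)&(b<100));print("tabtop",y,st,onz(t,*y,.1))
ys,st,_=blob(s,(385,190,402,215),yel);print("tab scene",ys,st)
k,st,mk=blob(t,(358,148,394,182),blk)
c=np.vstack(cv2.findContours(mk.astype(np.uint8),0,1)[0]);el=cv2.fitEllipse(cv2.convexHull(c));kc=np.array(el[0])+[358,148]
print("knob",k,st,el,onz(t,*kc,.060),onz(t,*k,.062))
for u,v in[(300,220),(320,265)]:print("barline",onz(t,335+u/7,130+v/7,.102))
for u,v in[(307,302),(328,333)]:print("ptr",onz(t,335+u/7,130+v/7,.062))
h=[(65,450),(155,500),(115,410),(165,440)]
for u,v in [(75,448),(158,505),(118,408),(178,438),(190,395)]:print("handle",onz(t,335+u/7,130+v/7,.076))
for u,v in[(85,300),(408,535),(288,25)]:print("console corner",onz(t,335+u/7,130+v/7,.05))
E
```

```text
Traceback (most recent call last):
  File "h.py", line 14, in blob
    n,l,s,ce=cv2.connectedComponentsWithStats(m.astype(np.uint8));k=1+np.argmax(s[1:,4]);return ce[k]+[x0,y0],s[k],(l==k)
                                                                      ~~~~~~~~~^^^^^^^^^
ValueError: attempt to get argmax of an empty sequence
```

Run:
```python
import pickle;from h import *
np.set_printoptions(precision=4,suppress=True)
d=pickle.load(open("c0.pkl","rb"));t,s=d["top"],d["scene"]
red=lambda b,g,r:(r>g+40)&(r>b+40)
yel=lambda b,g,r:(r>b+50)&(g>b+40)
blk=lambda b,g,r:(r<60)&(g<60)&(b<60)
m,_,_=blob(t,(355,170,370,185),red);ms,_,_=blob(s,(355,195,370,210),lambda b,g,r:(r>g+25)&(r>b+25))
print("marker",m,onz(t,*m,.057),ms,tri(t,m,s,ms))
y,st,_=blob(t,(395,170,415,190),lambda b,g,r:(r>140)&(g>120)&(b<100));print("tabtop",y,st,onz(t,*y,.1))
ys,st,_=blob(s,(385,190,402,215),yel);print("tab scene",ys,st)
k,st,mk=blob(t,(358,148,394,182),blk)
c=np.vstack(cv2.findContours(mk.astype(np.uint8),0,1)[0]);el=cv2.fitEllipse(cv2.convexHull(c));kc=np.array(el[0])+[358,148]
print("knob",k,st,el,onz(t,*kc,.060),onz(t,*k,.062))
for u,v in[(300,220),(320,265)]:print("barline",onz(t,335+u/7,130+v/7,.102))
for u,v in[(307,302),(328,333)]:print("ptr",onz(t,335+u/7,130+v/7,.062))
for u,v in [(75,448),(158,505),(118,408),(178,438),(190,395)]:print("handle",onz(t,335+u/7,130+v/7,.076))
for u,v in[(85,300),(408,535),(288,25)]:print("console corner",onz(t,335+u/7,130+v/7,.05))
```

```text
marker [362.5 178.5] [ 0.5545 -0.1953  0.057 ] [362.3636 202.9091] (array([ 0.5567, -0.1969,  0.0508]), np.float64(0.002467257879026914))
tabtop [404.9333 179.9   ] [ 7  7  7  7 30] [ 0.5385 -0.2979  0.1   ]
tab scene [393.8116 202.3623] [ 6  6  6 14 69]
knob [374.8035 165.365 ] [  4   6  27  25 463] ((17.017292022705078, 17.6832275390625), (23.875059127807617, 26.339109420776367), 105.28031158447266) [ 0.5878 -0.229   0.06  ] [ 0.5881 -0.2283  0.062 ]
barline [ 0.5874 -0.2317  0.102 ]
barline [ 0.5704 -0.2382  0.102 ]
ptr [ 0.5669 -0.238   0.062 ]
ptr [ 0.5549 -0.2453  0.062 ]
handle [ 0.5099 -0.1494  0.076 ]
handle [ 0.4881 -0.179   0.076 ]
handle [ 0.5246 -0.1655  0.076 ]
handle [ 0.513  -0.1871  0.076 ]
handle [ 0.529 -0.192  0.076]
console corner [ 0.5723 -0.1559  0.05  ]
console corner [ 0.4801 -0.2733  0.05  ]
console corner [ 0.6797 -0.2367  0.05  ]
```

Request:
step_arm --pt "0 0 0" --pt "0 0 0" --pt "0 0 0" --pt "0 0 0" --pt "0 0 0" --pt "0 0 0" --pt "0 0 0" --pt "0 0 0" --pt "0 0 0" --pt "0 0 0" --pt "0 0 0" --pt "0 0 0" --pt "0 0 0" --pt "0 0 0" --pt "0 0 0" --pt "0 0 0" --pt "0 0 0" --pt "0 0 0" --pt "0 0 0" --pt "0 0 0" --roll '[0.039, 0.039, 0.039, 0.039, 0.039, 0.039, 0.039, 0.039, 0.039, 0.039, 0.039, 0.039, 0.039, 0.039, 0.039, 0.039, 0.039, 0.039, 0.039, 0]' --gripper 0.6

```text
time_s: 1.77
eef_pos: [0.1828, 0.492, 0.231]
ee_rot: [0.0, 0.974, 0.225, -0.0]
force: [1.0, -0.4, 0.3]
grip_width: 0.0511
finger_force: 0.0
```

Request:
step_arm --pt "0.05 0.8 0" --pt "0.05 0.8 0" --pt "0.05 0.8 0" --pt "0.05 0.8 0" --pt "0.05 0.8 0" --pt "0.05 0.8 0" --pt "0.05 0.8 0" --pt "0.05 0.8 0" --pt "0.05 0.8 0" --pt "0.05 0.8 0" --pt "0.05 0.8 0" --pt "0.05 0.8 0" --pt "0.05 0.8 0" --pt "0.05 0.8 0" --pt "0.05 0.8 0" --pt "0.05 0.8 0" --pt "0.05 0.8 0" --pt "0.05 0.8 0" --pt "0.05 0.8 0" --pt "0 0 0" --roll '[0, 0, 0, 0, 0, 0, 0, 0, 0, 0, 0, 0, 0, 0, 0, 0, 0, 0, 0, 0]'

```text
time_s: 3.43
eef_pos: [0.4874, -0.0405, 0.2307]
ee_rot: [0.0, 0.974, 0.227, -0.0]
force: [1.0, -0.1, -0.8]
grip_width: 0.0513
finger_force: 0.0
```

```bash
cat >> h.py <<'E'
from scipy.spatial.transform import Rotation as Ro
def pose(env):
    s=env.get_state();q=s["ee_rot"];return s,Ro.from_quat([q[1],q[2],q[3],q[0]]).as_matrix()
def plan(env,p,yaw):
    s,R=pose(env);x=np.degrees(np.arctan2(R[1,0],R[0,0]))
    print("t",s["time_s"],"pos",s["eef_pos"].round(4),"xyaw",x.round(2),"tilt",R[:,2].round(3),"w",s["grip_width"].round(4),"F",s["force"].round(1),s["finger_force"],"j6",s["joints"][5].round(2))
    print("shift units(now axes)",(R.T@(np.array(p)-s["eef_pos"])/.04).round(3),"roll units",round(((x-yaw+180)%360-180)/180,4))
E
python3 -c "
from plant import env;from h import *
plan(env,[.588,-.229,.069],26.2)"
```

```text
Traceback (most recent call last):
  File "h.py", line 20, in plan
    print("t",s["time_s"],"pos",s["eef_pos"].round(4),"xyaw",x.round(2),"tilt",R[:,2].round(3),"w",s["grip_width"].round(4),"F",s["force"].round(1),s["finger_force"],"j6",s["joints"][5].round(2))
                                                                                                   ^^^^^^^^^^^^^^^^^^^^^
AttributeError: 'float' object has no attribute 'round'
```

```bash
sed -i 's/s\["grip_width"\].round(4)/round(s["grip_width"],4)/' h.py; python3 -c "
from plant import env;from h import *
plan(env,[.588,-.229,.069],26.2)"
```

```text
t 3.4333 pos [ 0.4874 -0.0405  0.2307] xyaw 26.26 tilt [-0.    -0.001 -1.   ] w 0.0513 F [ 1.  -0.1 -0.8] 0.0 j6 0.79
shift units(now axes) [0.172 5.335 4.047] roll units 0.0003
```

Request:
step_arm --pt "0.02 0.667 0" --pt "0.02 0.667 0" --pt "0.02 0.667 0" --pt "0.02 0.667 0" --pt "0.02 0.667 0" --pt "0.02 0.667 0" --pt "0.02 0.667 0" --pt "0.02 0.667 0" --pt "0 0 0.5" --pt "0 0 0.5" --pt "0 0 0.5" --pt "0 0 0.5" --pt "0 0 0.5" --pt "0 0 0" --pt "0 0 0" --roll '[0, 0, 0, 0, 0, 0, 0, 0, 0, 0, 0, 0, 0, 0, 0]'

```text
time_s: 4.68
eef_pos: [0.5856, -0.2246, 0.1309]
ee_rot: [-0.001, 0.974, 0.228, -0.001]
force: [0.4, -0.4, 1.1]
grip_width: 0.0512
finger_force: 0.0
```

```bash
python3 -c "
from plant import env,read_camera;from h import *
plan(env,[.588,-.229,.069],26.2)
s=read_camera('scene');t=read_camera('top')
a=cv2.resize(t['image'][125:205,340:420],(480,480),interpolation=2);b=cv2.resize(s['image'][165:245,345:395],(300,480),interpolation=2)
cv2.imwrite('pics/c.png',np.hstack([a,b]))"
```

```text
t 4.6833 pos [ 0.5856 -0.2246  0.1309] xyaw 26.38 tilt [-0.002  0.001 -1.   ] w 0.0512 F [ 0.4 -0.4  1.1] 0.0 j6 0.56
shift units(now axes) [0.008 0.128 1.548] roll units 0.001
```

View pics/c.png

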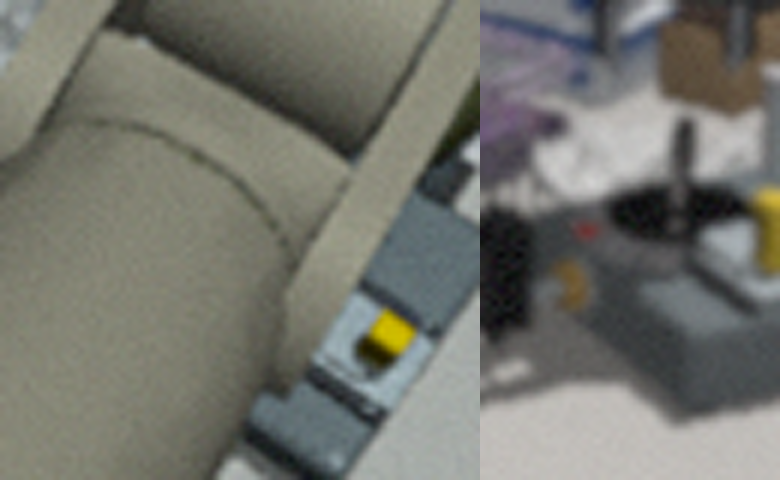

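The scene crop shows the fingers astride the knob's upright bar, with fingers at crop x of about 610 and 740 and the bar at 683. The arm hides the top view. I'll go down and grip.

Request:
step_arm --pt "0 0.128 0" --pt "0 0 0.31" --pt "0 0 0.31" --pt "0 0 0.31" --pt "0 0 0.31" --pt "0 0 0.2" --pt "0 0 0" --pt "0 0 0" --roll '[0, 0, 0, 0, 0, 0, 0, 0]'

```text
time_s: 5.45
eef_pos: [0.5881, -0.2298, 0.0736]
ee_rot: [-0.0, 0.974, 0.227, -0.0]
force: [0.1, -0.2, 0.3]
grip_width: 0.0511
finger_force: 0.0
```

Request:
step_arm --pt "0 0 0" --pt "0 0 0" --pt "0 0 0" --pt "0 0 0" --pt "0 0 0" --pt "0 0 0" --pt "0 0 0" --pt "0 0 0" --pt "0 0 0" --pt "0 0 0" --roll '[0, 0, 0, 0, 0, 0, 0, 0, 0, 0]' --gripper 0 --newtons 25

```text
time_s: 6.28
eef_pos: [0.5886, -0.2299, 0.0744]
ee_rot: [0.001, 0.974, 0.227, 0.001]
force: [2.2, -1.0, 5.7]
grip_width: 0.0116
finger_force: 32.1
```

```bash
python3 -c "
from plant import env,read_camera;from h import *
plan(env,[.588,-.229,.069],-45.4);print(env.get_state()['moment'])
s=read_camera('scene')
cv2.imwrite('pics/d.png',cv2.resize(s['image'][165:245,345:425],(480,480),interpolation=2))"
```

```text
t 6.2833 pos [ 0.5886 -0.2299  0.0744] xyaw 26.23 tilt [ 0.001 -0.001 -1.   ] w 0.0116 F [ 2.2 -1.   5.7] 32.08954453468323 j6 0.56
shift units(now axes) [-0.002 -0.028  0.134] roll units 0.398
[-0.09210363 -0.26380522  0.04937363]
```

Width is 11.6 mm, so the bar is held. I'll turn it clockwise by about 72°.

Request:
step_arm --pt "0 0 0" --pt "0 0 0" --pt "0 0 0" --pt "0 0 0" --pt "0 0 0" --pt "0 0 0" --pt "0 0 0" --pt "0 0 0" --pt "0 0 0" --pt "0 0 0" --pt "0 0 0" --pt "0 0 0" --pt "0 0 0" --pt "0 0 0" --pt "0 0 0" --pt "0 0 0" --pt "0 0 0" --pt "0 0 0" --roll '[0.03, 0.03, 0.03, 0.03, 0.03, 0.03, 0.03, 0.03, 0.03, 0.03, 0.03, 0.03, 0.03, 0.008, 0, 0, 0, 0]'

```text
time_s: 7.83
eef_pos: [0.5889, -0.2281, 0.0744]
ee_rot: [-0.001, 0.923, -0.386, 0.0]
force: [3.3, 8.1, 7.2]
grip_width: 0.0116
finger_force: 32.4
```

```bash
python3 -c "
from plant import env,read_camera;from h import *
plan(env,[.588,-.229,.069],-45.4);print(env.get_state()['moment'])
s=read_camera('scene')
cv2.imwrite('pics/d.png',cv2.resize(s['image'][165:245,345:425],(560,560),interpolation=2))"
```

```text
t 7.8333 pos [ 0.5889 -0.2281  0.0744] xyaw -45.39 tilt [ 0.002  0.002 -1.   ] w 0.0116 F [3.3 8.1 7.2] 32.39673525094986 j6 1.81
shift units(now axes) [0.001 0.032 0.134] roll units 0.0001
[ 1.24208405 -0.52020934 -0.04602152]
```

View pics/d.png

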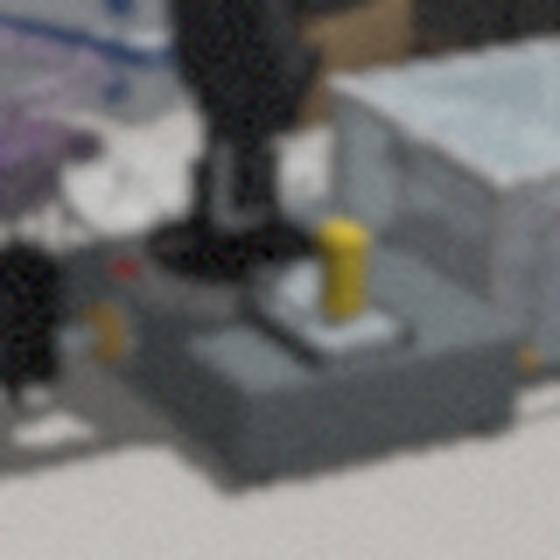

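The scene crop shows the gripper on the knob and the bar turned towards the marker side. I'll release, lift and move aside to the right to check from the top.

Request:
step_arm --pt "0 0 0" --pt "0 0 0" --pt "0 0 0" --pt "0 0 0" --pt "0 0 0" --pt "0 0 -0.5" --pt "0 0 -0.7" --pt "0 0 -0.7" --pt "0 0 -0.7" --pt "0 0 -0.7" --pt "0 0 -0.7" --roll '[0, 0, 0, 0, 0, 0, 0, 0, 0, 0, 0]' --gripper 0.6

```text
time_s: 8.8
eef_pos: [0.5878, -0.2296, 0.235]
ee_rot: [0.0, 0.922, -0.386, -0.0]
force: [1.0, -0.3, 0.0]
grip_width: 0.0513
finger_force: 0.0
```

Request:
step_arm --pt "0.15 0.64 0" --pt "0.15 0.64 0" --pt "0.15 0.64 0" --pt "0.15 0.64 0" --pt "0.15 0.64 0" --pt "0.15 0.64 0" --pt "0.15 0.64 0" --pt "0.15 0.64 0" --pt "0.15 0.64 0" --pt "0.15 0.64 0" --pt "0 0 0" --roll '[0, 0, 0, 0, 0, 0, 0, 0, 0, 0, 0]'

```text
time_s: 9.72
eef_pos: [0.445, -0.4557, 0.2331]
ee_rot: [0.0, 0.922, -0.388, -0.0]
force: [0.8, -0.9, -0.0]
grip_width: 0.0515
finger_force: 0.0
```

```bash
python3 -c "
from plant import env,read_camera;from h import *
plan(env,[.5385,-.2979,.2],53.5)
import pickle
im=[]
c=read_camera('top');pickle.dump({'top':c,'scene':read_camera('scene')},open('c1.pkl','wb'))
for i in range(8):
  im.append(read_camera('top')['image'])
m=np.mean(im,0).astype(np.uint8);c['image']=m;pickle.dump(c,open('c1m.pkl','wb'))
cv2.imwrite('pics/e.png',cv2.resize(m[130:215,335:420],(595,595),interpolation=2))"
```

```text
t 9.7167 pos [ 0.445  -0.4557  0.2331] xyaw -45.66 tilt [-0.001 -0.    -1.   ] w 0.0515 F [ 0.8 -0.9 -0. ] 0.0 j6 1.39
shift units(now axes) [-1.188 -4.429  0.823] roll units -0.5509
```

View pics/e.png

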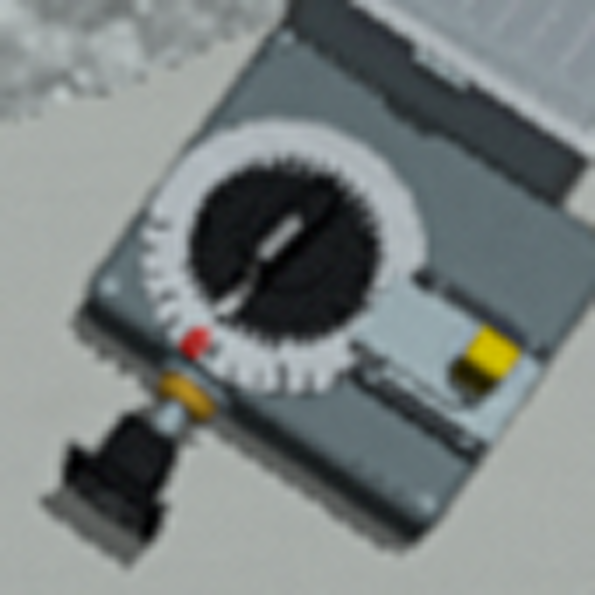

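The top crop shows the pointer (250,278)→(220,312) aimed straight at the marker (195,343), and the marker has not moved. Next, the lock tab.

Request:
step_arm --pt "0 0 0" --pt "0 0 0" --pt "0 0 0" --pt "0 0 0" --pt "0 0 0" --pt "0 0 0" --pt "0 0 0" --pt "0 0 0" --pt "0 0 0" --pt "0 0 0" --pt "0 0 0" --pt "0 0 0" --pt "0 0 0" --pt "0 0 0" --pt "0 0 0" --pt "0 0 0" --roll '[-0.039, -0.039, -0.039, -0.039, -0.039, -0.039, -0.039, -0.039, -0.039, -0.039, -0.039, -0.039, -0.039, -0.039, -0.005, 0]'

```text
time_s: 11.55
eef_pos: [0.4481, -0.452, 0.2337]
ee_rot: [0.0, 0.892, 0.451, 0.0]
force: [0.4, 1.0, -0.1]
grip_width: 0.0514
finger_force: 0.0
```

Request:
step_arm --pt "0.57 -0.06 0" --pt "0.57 -0.06 0" --pt "0.57 -0.06 0" --pt "0.57 -0.06 0" --pt "0.57 -0.06 0" --pt "0.57 -0.06 0" --pt "0.57 -0.06 0" --pt "0.57 -0.06 0" --pt "0 0 0.5" --pt "0 0 0.5" --pt "0 0 0.5" --pt "0 0 0.5" --pt "0 0 0.3" --pt "0 0 0" --pt "0 0 0" --roll '[0, 0, 0, 0, 0, 0, 0, 0, 0, 0, 0, 0, 0, 0, 0]'

```text
time_s: 12.8
eef_pos: [0.5402, -0.2936, 0.1418]
ee_rot: [-0.0, 0.892, 0.451, -0.0]
force: [0.7, 0.1, -0.0]
grip_width: 0.0509
finger_force: 0.0
```

```bash
python3 -c "
from plant import env,read_camera;from h import *
plan(env,[.5385,-.2979,.073],53.5)"
```

```text
t 12.8 pos [ 0.5402 -0.2936  0.1418] xyaw 53.65 tilt [-0.  0. -1.] w 0.0509 F [ 0.7  0.1 -0. ] 0.0 j6 -0.05
shift units(now axes) [-0.113  0.03   1.72 ] roll units 0.0008
```

Request:
step_arm --pt "-0.11 0.03 0" --pt "0 0 0.4" --pt "0 0 0.4" --pt "0 0 0.4" --pt "0 0 0.3" --pt "0 0 0.2" --pt "0 0 0" --pt "0 0 0" --roll '[0, 0, 0, 0, 0, 0, 0, 0]'

```text
time_s: 13.47
eef_pos: [0.5388, -0.2982, 0.0743]
ee_rot: [0.0, 0.892, 0.452, 0.0]
force: [0.3, 0.1, 0.2]
grip_width: 0.0515
finger_force: 0.0
```

Request:
step_arm --pt "0 0 0" --pt "0 0 0" --pt "0 0 0" --pt "0 0 0" --pt "0 0 0" --pt "0 0 0" --pt "0 0 0" --pt "0 0 0" --pt "0 0 0" --pt "0 0 0" --roll '[0, 0, 0, 0, 0, 0, 0, 0, 0, 0]' --gripper 0 --newtons 40

```text
time_s: 14.3
eef_pos: [0.539, -0.2982, 0.0745]
ee_rot: [0.001, 0.892, 0.452, 0.0]
force: [1.2, 0.2, 5.5]
grip_width: 0.0131
finger_force: 40.5
```

```bash
python3 -c "
from plant import env,read_camera;from h import *
plan(env,[.5385,-.2979,.073],53.5)"
```

```text
t 14.3 pos [ 0.539  -0.2982  0.0745] xyaw 53.77 tilt [ 0.001 -0.001 -1.   ] w 0.0131 F [1.2 0.2 5.5] 40.47371506690979 j6 -0.06
shift units(now axes) [-0.001 -0.014  0.038] roll units 0.0015
```

The tab is held at 13.1 mm. I'll slide it 16 mm towards the knob.

Request:
step_arm --pt "0.04 0 0" --pt "0.04 0 0" --pt "0.04 0 0" --pt "0.04 0 0" --pt "0.04 0 0" --pt "0.04 0 0" --pt "0.04 0 0" --pt "0.04 0 0" --pt "0.04 0 0" --pt "0.04 0 0" --pt "0.04 0 0" --pt "0 0 0" --pt "0 0 0" --pt "0 0 0" --roll '[0, 0, 0, 0, 0, 0, 0, 0, 0, 0, 0, 0, 0, 0]'

```text
time_s: 15.47
eef_pos: [0.5486, -0.2852, 0.0745]
ee_rot: [0.001, 0.892, 0.452, -0.001]
force: [-3.9, -5.5, 5.7]
grip_width: 0.0133
finger_force: 40.6
```

```bash
python3 -c "
from plant import env,read_camera;from h import *
plan(env,[.539,-.2982,.0745],53.5)"
```

```text
t 15.4667 pos [ 0.5486 -0.2852  0.0745] xyaw 53.76 tilt [-0.    -0.003 -1.   ] w 0.0133 F [-3.9 -5.5  5.7] 40.61413764953613 j6 -0.03
shift units(now axes) [-0.404 -0.002  0.002] roll units 0.0015
```

Request:
step_arm --pt "0.04 0 0" --pt "0 0 0" --pt "0 0 0" --pt "0 0 0" --roll '[0, 0, 0, 0]'

```text
time_s: 15.8
eef_pos: [0.5487, -0.285, 0.0745]
ee_rot: [0.002, 0.892, 0.452, -0.002]
force: [-9.3, -11.7, 6.1]
grip_width: 0.0133
finger_force: 40.7
```

```bash
python3 -c "
from plant import env,read_camera;from h import *
plan(env,[.539,-.2982,.0745],53.5)
s=read_camera('scene');y=blob(s,(385,190,415,215),lambda b,g,r:(r>b+50)&(g>b+40));print(y[:2])
for L in(0,.016):print(proj(s,np.array([.5385+.595*L,-.2979+.804*L,.088])))"
```

```text
t 15.8 pos [ 0.5487 -0.285   0.0745] xyaw 53.75 tilt [-0.002 -0.004 -1.   ] w 0.0133 F [ -9.3 -11.7   6.1] 40.65201222896576 j6 -0.03
shift units(now axes) [-0.409 -0.002  0.002] roll units 0.0014
(array([391.95121951, 201.63414634]), array([ 4,  5,  6, 13, 41], dtype=int32))
[392.24777363 200.11061802]
[389.24204779 198.05689111]
```

The slide met a hard stop after 16.3 mm, so the lock is home. I'll release, lift, turn and head for the handle.

Request:
step_arm --pt "-0.03 0 0" --pt "0 0 0" --pt "0 0 0" --roll '[0, 0, 0]'

```text
time_s: 16.1
eef_pos: [0.5486, -0.2852, 0.0745]
ee_rot: [0.001, 0.892, 0.452, -0.001]
force: [-5.7, -6.2, 6.1]
grip_width: 0.0133
finger_force: 40.7
```

Request:
step_arm --pt "0 0 0" --pt "0 0 0" --pt "0 0 0" --pt "0 0 0" --pt "0 0 0" --pt "0 0 -0.5" --pt "0 0 -0.7" --pt "0 0 -0.7" --pt "0 0 -0.7" --pt "0 0 -0.7" --pt "0.28 -0.4 0" --pt "0.28 -0.4 0" --pt "0.28 -0.4 0" --pt "0.28 -0.4 0" --pt "0.28 -0.4 0" --pt "0.28 -0.4 0" --pt "0 0 0" --roll '[0, 0, 0, 0, 0, 0, 0, 0, 0, 0, 0, 0, 0, 0, 0, 0, 0]' --gripper 0.6

```text
time_s: 17.52
eef_pos: [0.5108, -0.1697, 0.206]
ee_rot: [-0.0, 0.891, 0.453, 0.0]
force: [0.0, 1.0, -0.1]
grip_width: 0.0513
finger_force: 0.0
```

Request:
step_arm --pt "0 0 0" --pt "0 0 0" --pt "0 0 0" --pt "0 0 0" --pt "0 0 0" --pt "0 0 0" --pt "0 0 0" --pt "0 0 0" --pt "0 0 0" --pt "0 0 0" --pt "0 0 0" --pt "0 0 0" --pt "0 0 0" --pt "0 0 0" --roll '[0.0385, 0.0385, 0.0385, 0.0385, 0.0385, 0.0385, 0.0385, 0.0385, 0.0385, 0.0385, 0.0385, 0.0385, 0.0385, 0]' --gripper 0.8

```text
time_s: 18.68
eef_pos: [0.5116, -0.1728, 0.2056]
ee_rot: [0.0, 0.95, -0.314, -0.0]
force: [1.0, -0.2, 0.3]
grip_width: 0.0683
finger_force: 0.0
```

```bash
python3 -c "
from plant import env,read_camera;from h import *
import pickle
plan(env,[.512,-.1725,.036],-36.4)
yel=lambda b,g,r:(r>b+50)&(g>b+40)
c0=pickle.load(open('c1.pkl','rb'))
s=read_camera('scene')
for c in(c0['scene'],s):print(blob(c,(385,190,402,215),yel)[:2])
for L in(0,.016):print(proj(s,np.array([.5385+.595*L,-.2979+.804*L,.088])))
t=c0['top'];print('pot',onz(t,*blob(t,(300,180,330,205),lambda b,g,r:(g>r+25))[0],.052))
cv2.imwrite('pics/f.png',cv2.resize(s['image'][165:240,335:435],(800,600),interpolation=2))"
```

```text
t 18.6833 pos [ 0.5116 -0.1728  0.2056] xyaw -36.57 tilt [-0. -0. -1.] w 0.0683 F [ 1.  -0.2  0.3] 0.0 j6 1.67
shift units(now axes) [ 2.00e-03 -1.20e-02  4.24e+00] roll units -0.0009
(array([393.76056338, 202.36619718]), array([ 6,  6,  6, 14, 71], dtype=int32))
(array([390.71875, 200.1875 ]), array([ 3,  4,  6, 14, 64], dtype=int32))
[392.24777363 200.11061802]
[389.24204779 198.05689111]
pot [ 0.52904215 -0.06791915  0.052     ]
```

View pics/f.png

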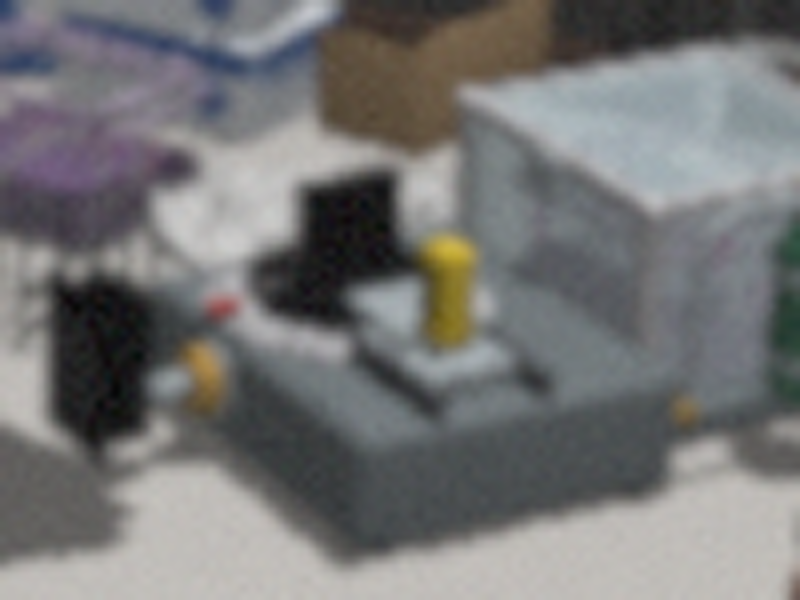

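The scene crop shows the tab shifted (-3.0,-2.2) px, against (-3.0,-2.05) px predicted for 16 mm, so it is home. The handle block is at crop (103,360), and its stem is still shut. I'll check the handle's position against a projection.

```bash
python3 -c "
import pickle;from h import *
d=pickle.load(open('c1.pkl','rb'));s=d['scene'];t=pickle.load(open('c1m.pkl','rb'))
blk=lambda b,g,r:(r<70)&(g<70)&(b<70)
b=blob(s,(338,195,356,225),blk);print(b[:2]);
ex=np.array([.804,-.594,0]);ey=np.array([.594,.804,0])
for K in([.588,-.229],[.5896,-.2298]):
  K=np.array(K+[0.]);P=[K-ex*x+ey*y+[0,0,z] for x in(87,109) for y in(-13,13) for z in(16,76) for x,y,z in[(x/1e3,y/1e3,z/1e3)]]+[K-ex*x+ey*y+[0,0,z] for x in(.109,.115) for y in(-.022,.022) for z in(.016,.076)]
  q=np.array([proj(s,p) for p in P]);print(q.min(0),q.max(0),q.max(0)-q.min(0))
  q=np.array([proj(t,p) for p in P[8:]]);print('top flange',q.min(0),q.max(0))
b=blob(t,(338,180,365,215),blk);print('top',b[:2])
"
```

```text
(array([347.72995781, 209.26160338]), array([  3,   5,  15,  22, 237], dtype=int32))
[338.26076037 193.45561078] [376.45411176 222.04954062] [38.19335139 28.59392983]
top flange [342.3730952 192.6656581] [358.73175643 208.42155287]
[338.748584   193.31728739] [376.91932441 221.89022297] [38.17074042 28.57293559]
top flange [342.65579758 192.04970204] [359.02575085 207.82814808]
top (array([352.38333333, 197.48333333]), array([  6,   9,  16,  19, 180], dtype=int32))
```

The handle matches the prediction to within about 2 mm. Going down over it.

Request:
step_arm --pt "0 0 0.5" --pt "0 0 0.5" --pt "0 0 0.5" --pt "0 0 0.5" --pt "0 0 0.5" --pt "0 0 0.4" --pt "0 0 0.4" --pt "0 0 0.4" --pt "0 0 0.3" --pt "0 0 0.2" --pt "0 0 0" --pt "0 0 0" --roll '[0, 0, 0, 0, 0, 0, 0, 0, 0, 0, 0, 0]'

```text
time_s: 19.73
eef_pos: [0.5116, -0.1726, 0.0378]
ee_rot: [0.0, 0.95, -0.311, -0.0]
force: [-0.2, -0.1, 0.1]
grip_width: 0.0682
finger_force: 0.0
```

Request:
step_arm --pt "0 0 0" --pt "0 0 0" --pt "0 0 0" --pt "0 0 0" --pt "0 0 0" --pt "0 0 0" --pt "0 0 0" --pt "0 0 0" --pt "0 0 0" --pt "0 0 0" --pt "0 0 0" --roll '[0, 0, 0, 0, 0, 0, 0, 0, 0, 0, 0]' --gripper 0 --newtons 60

```text
time_s: 20.65
eef_pos: [0.5125, -0.1717, 0.0387]
ee_rot: [-0.001, 0.95, -0.312, 0.001]
force: [3.7, 6.0, 5.0]
grip_width: 0.0253
finger_force: 59.5
```

```bash
python3 -c "
from plant import env,read_camera;from h import *
plan(env,[.512,-.1725,.036],-36.4)"
```

```text
t 20.65 pos [ 0.5125 -0.1717  0.0387] xyaw -36.31 tilt [ 0.002  0.    -1.   ] w 0.0253 F [3.7 6.  5. ] 59.471869468688965 j6 1.66
shift units(now axes) [0.002 0.022 0.066] roll units 0.0005
```

The handle is held at 25.3 mm. I'll pull it out 34 mm gently.

Request:
step_arm --pt "-0.06 0 0" --pt "-0.06 0 0" --pt "-0.06 0 0" --pt "-0.06 0 0" --pt "-0.06 0 0" --pt "-0.06 0 0" --pt "-0.06 0 0" --pt "-0.06 0 0" --pt "-0.06 0 0" --pt "-0.06 0 0" --pt "-0.06 0 0" --pt "-0.06 0 0" --pt "-0.06 0 0" --pt "-0.06 0 0" --pt "0 0 0" --pt "0 0 0" --pt "0 0 0" --pt "0 0 0" --roll '[0, 0, 0, 0, 0, 0, 0, 0, 0, 0, 0, 0, 0, 0, 0, 0, 0, 0]'

```text
time_s: 22.15
eef_pos: [0.4873, -0.1532, 0.0387]
ee_rot: [0.0, 0.95, -0.312, 0.004]
force: [15.9, 1.3, -5.9]
grip_width: 0.0255
finger_force: 59.2
```

```bash
python3 -c "
from plant import env,read_camera;from h import *
plan(env,[.5125,-.1717,.0387],-36.4)
s=read_camera('scene')
cv2.imwrite('pics/g.png',cv2.resize(s['image'][185:230,325:385],(800,600),interpolation=2))"
```

```text
t 22.15 pos [ 0.4873 -0.1532  0.0387] xyaw -36.34 tilt [ 0.008 -0.002 -1.   ] w 0.0255 F [15.9  1.3 -5.9] 59.189563393592834 j6 1.67
shift units(now axes) [ 0.781 -0.     0.007] roll units 0.0003
```

View pics/g.png

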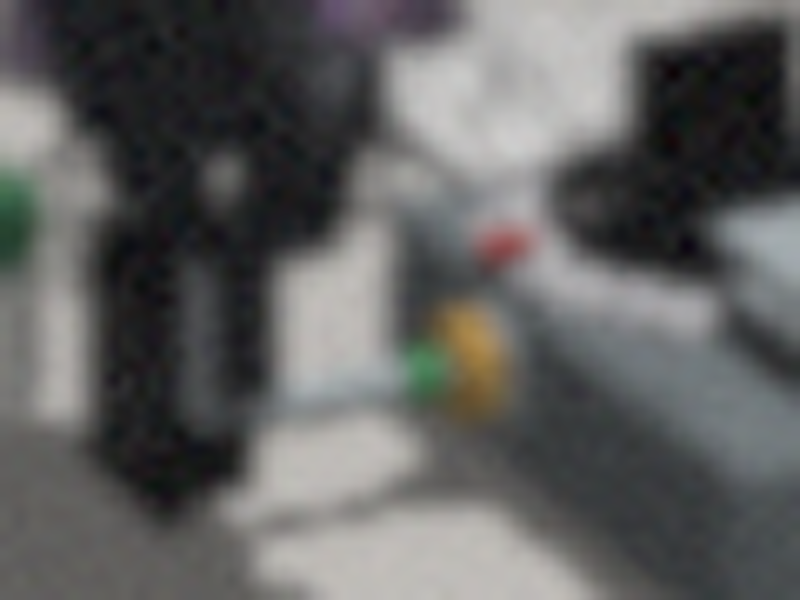

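The whole green ring is visible at crop (408–448,370) and there is no red. The TCP has moved 31.2 mm and the spring force of about 12.5 N fits 31–33 mm. Another 2.5 mm brings it to the middle.

Request:
step_arm --pt "-0.03 0 0" --pt "-0.03 0 0" --pt "0 0 0" --pt "0 0 0" --pt "0 0 0" --pt "0 0 0" --pt "0 0 0" --pt "0 0 0" --pt "0 0 0" --pt "0 0 0" --pt "0 0 0" --pt "0 0 0" --roll '[0, 0, 0, 0, 0, 0, 0, 0, 0, 0, 0, 0]'

```text
time_s: 23.2
eef_pos: [0.4855, -0.1518, 0.0387]
ee_rot: [0.0, 0.95, -0.312, 0.004]
force: [16.2, 1.3, -5.7]
grip_width: 0.0257
finger_force: 59.2
```

```bash
python3 -c "
from plant import env,read_camera;from h import *
plan(env,[.5125,-.1717,.0387],-36.4);print(abs(env.get_state()['qd']).max())
s=read_camera('scene')
cv2.imwrite('pics/i.png',cv2.resize(s['image'][185:230,325:385],(800,600),interpolation=2))"
```

```text
t 23.2 pos [ 0.4855 -0.1518  0.0387] xyaw -36.34 tilt [ 0.008 -0.003 -1.   ] w 0.0257 F [16.2  1.3 -5.7] 59.20982122421265 j6 1.67
shift units(now axes) [ 0.838 -0.     0.007] roll units 0.0003
0.0024034345692055155
```

View pics/i.png

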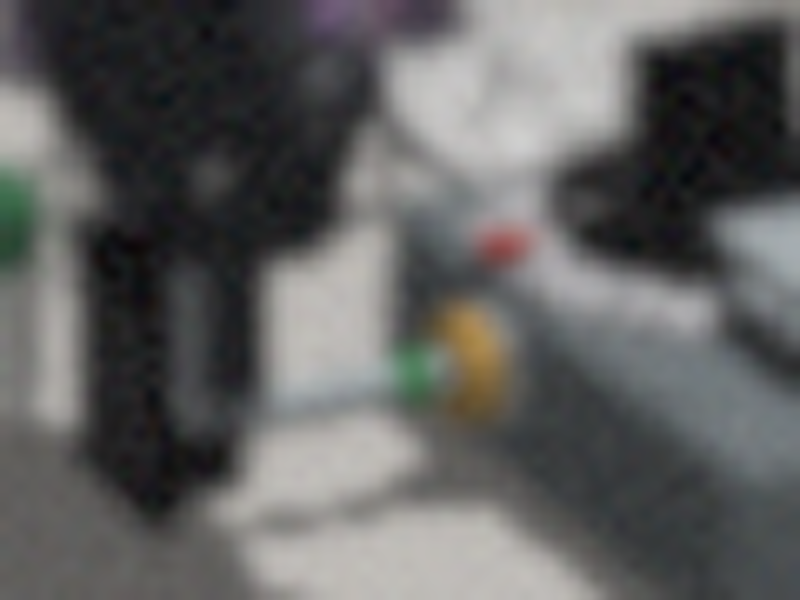

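The whole green ring (395–437) now shows, with bare steel between it and the gland and no red. The handle is held at about 33.5 mm and at rest, so I'll hand in.

```bash
python3 -c "
from plant import order;print(order.close_job())"
```

```text
the job is handed in; nothing more can be done
None
```

I've handed in the job; the verdict isn't shown here. The knob pointer is at the red marker, the lock is fully home, and the gripper is holding the purge handle out about 33.5 mm, with the whole green ring showing and no red.

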